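Pack the oil sample tray in two layers

TASK

Pack the oil samples in the tray: stand the two small capped tins on the two dark pads, one squarely on each, then lay the two long sticks across both tins, one on either side of the caps and about midway between the caps and the tins' ends, and last set the big capped tin level and centred on the two sticks, lengthwise the same way as the small tins. Keep the tins upright throughout, and leave the open tin without a cap and the short stick where they are.

Things in the scene. Friction and masses are not known exactly. Their poses are not given: they have to be found in the camera images.
- tray: the packing tray: a fixed shallow open red plastic box, 132 x 208 mm outside and 30 mm high, walls 6 mm. Origin at the centre of its underside; x along the short side, y along the long side, z up. Inner floor 6 mm above the origin. On the floor two flat dark rubber pads, each 88 mm along x by 54 mm along y, centred at y = +40 mm and y = -40 mm (x = 0): the places of the two small tins, whose long sides then run along x.
- tin_a_mid (a point): centre (half-way up) of a small capped tin: flat rectangular cream tin standing on its base, 80 x 46 mm, 40 mm high, with a white screw cap (18 mm across, 6 mm tall) in the middle of its top; about 0.16 kg. Its x axis runs along its length, z up.
- tin_b_mid (a point): centre (half-way up) of the other small capped tin, the same as the first. Its x axis runs along its length, z up.
- big_tin_mid (a point): centre (half-way up) of the big capped tin: the same make but 104 x 62 mm and 44 mm high, with the same white cap; about 0.3 kg. Its x axis runs along its length, z up.
- open_tin_mid (a point): centre (half-way up) of the open tin, which does not belong: the size of a small tin (80 x 46 x 40 mm) but with a dark open hole in place of the cap. Its x axis runs along its length, z up.
- stick_a_mid (a point): centre of a long spacer stick: pale wood, 150 mm long, 14 x 14 mm, lying flat; about 20 g. Its x axis runs along its length, z up.
- stick_b_mid (a point): centre of the other long spacer stick, the same as the first. Its x axis runs along its length, z up.
- short_stick_mid (a point): centre of the short stick, an offcut that does not belong: pale wood, 75 mm long, 14 x 14 mm, lying flat. Its x axis runs along its length, z up.

How it is judged (in metres and radians):
On the way, in this order (a step that is already met when the one before it is completed fails the run):
1. both small capped tins stand on the pads, one on each ((((x of tin_a_mid in the frame of tray between -0.014 and 0.014 m and y of tin_a_mid in the frame of tray between 0.026 and 0.054 m and z of tin_a_mid in the frame of tray between 0.02 and 0.031 m and angle between tin_a_mid's own z axis and vertical below 0.1 rad and angle between the x axis of tin_a_mid and the x axis of tray, either way round below 0.22 rad) and (x of tin_b_mid in the frame of tray between -0.014 and 0.014 m and y of tin_b_mid in the frame of tray between -0.054 and -0.026 m and z of tin_b_mid in the frame of tray between 0.02 and 0.031 m and angle between tin_b_mid's own z axis and vertical below 0.1 rad and angle between the x axis of tin_b_mid and the x axis of tray, either way round below 0.22 rad)) or ((x of tin_a_mid in the frame of tray between -0.014 and 0.014 m and y of tin_a_mid in the frame of tray between -0.054 and -0.026 m and z of tin_a_mid in the frame of tray between 0.02 and 0.031 m and angle between tin_a_mid's own z axis and vertical below 0.1 rad and angle between the x axis of tin_a_mid and the x axis of tray, either way round below 0.22 rad) and (x of tin_b_mid in the frame of tray between -0.014 and 0.014 m and y of tin_b_mid in the frame of tray between 0.026 and 0.054 m and z of tin_b_mid in the frame of tray between 0.02 and 0.031 m and angle between tin_b_mid's own z axis and vertical below 0.1 rad and angle between the x axis of tin_b_mid and the x axis of tray, either way round below 0.22 rad)))), for 0.2 s.
2. both long sticks lie across the two tins, one on either side of the caps ((((x of tin_a_mid in the frame of tray between -0.014 and 0.014 m and y of tin_a_mid in the frame of tray between 0.026 and 0.054 m and z of tin_a_mid in the frame of tray between 0.02 and 0.031 m and angle between tin_a_mid's own z axis and vertical below 0.1 rad and angle between the x axis of tin_a_mid and the x axis of tray, either way round below 0.22 rad) and (x of tin_b_mid in the frame of tray between -0.014 and 0.014 m and y of tin_b_mid in the frame of tray between -0.054 and -0.026 m and z of tin_b_mid in the frame of tray between 0.02 and 0.031 m and angle between tin_b_mid's own z axis and vertical below 0.1 rad and angle between the x axis of tin_b_mid and the x axis of tray, either way round below 0.22 rad)) or ((x of tin_a_mid in the frame of tray between -0.014 and 0.014 m and y of tin_a_mid in the frame of tray between -0.054 and -0.026 m and z of tin_a_mid in the frame of tray between 0.02 and 0.031 m and angle between tin_a_mid's own z axis and vertical below 0.1 rad and angle between the x axis of tin_a_mid and the x axis of tray, either way round below 0.22 rad) and (x of tin_b_mid in the frame of tray between -0.014 and 0.014 m and y of tin_b_mid in the frame of tray between 0.026 and 0.054 m and z of tin_b_mid in the frame of tray between 0.02 and 0.031 m and angle between tin_b_mid's own z axis and vertical below 0.1 rad and angle between the x axis of tin_b_mid and the x axis of tray, either way round below 0.22 rad))) and (((x of stick_a_mid in the frame of tray between 0.015 and 0.039 m and y of stick_a_mid in the frame of tray between -0.022 and 0.022 m and z of stick_a_mid in the frame of tray between 0.048 and 0.058 m and angle between the x axis of stick_a_mid and the y axis of tray, either way round below 0.22 rad) and (x of stick_b_mid in the frame of tray between -0.039 and -0.015 m and y of stick_b_mid in the frame of tray between -0.022 and 0.022 m and z of stick_b_mid in the frame of tray between 0.048 and 0.058 m and angle between the x axis of stick_b_mid and the y axis of tray, either way round below 0.22 rad)) or ((x of stick_a_mid in the frame of tray between -0.039 and -0.015 m and y of stick_a_mid in the frame of tray between -0.022 and 0.022 m and z of stick_a_mid in the frame of tray between 0.048 and 0.058 m and angle between the x axis of stick_a_mid and the y axis of tray, either way round below 0.22 rad) and (x of stick_b_mid in the frame of tray between 0.015 and 0.039 m and y of stick_b_mid in the frame of tray between -0.022 and 0.022 m and z of stick_b_mid in the frame of tray between 0.048 and 0.058 m and angle between the x axis of stick_b_mid and the y axis of tray, either way round below 0.22 rad)))), for 0.2 s.
3. the big tin rests level and centred on the two sticks (all of step 2 and x of big_tin_mid in the frame of tray between -0.018 and 0.018 m and y of big_tin_mid in the frame of tray between -0.018 and 0.018 m and z of big_tin_mid in the frame of tray between 0.077 and 0.088 m and angle between big_tin_mid's own z axis and vertical below 0.1 rad and angle between the x axis of big_tin_mid and the x axis of tray, either way round below 0.25 rad), for 0.2 s.
At the end, for the whole second after the job is handed in: One small capped tin upright on each pad (14 mm, 0.22 rad); the two long sticks flat across both tins at tray x = +27 and -27 mm (12 mm; 22 mm along y); the big tin level on both, centred (18 mm, 0.25 rad); all released and at rest; open tin and short stick within 30 mm of their starts (all of step 3 and linear speed of each of tin_a, tin_b, big_tin, stick_a, stick_b below 0.02 m/s and distance of each of open_tin_mid, short_stick_mid from where it was at the start of the episode below 0.03 m); the robot touches nothing.
It fails at once if the open tin or the short stick is moved from its place (by more than 30 mm) (distance of any of open_tin_mid, short_stick_mid from where it was at the start of the episode above 0.03 m).
It fails at once if a capped tin is tipped (by more than 0.7 rad) (angle between any of tin_a_mid, tin_b_mid, big_tin_mid's own z axis and vertical above 0.7 rad).
It also fails if it takes over 118 s, if anything falls off the work surface, if the arm or the gripper's body presses on something with over 40 N, if the wrist force passes 120 N, or if a joint passes its speed limit or range.

ROBOT

A 6-joint arm with a two-finger parallel gripper is mounted at the origin on the work surface. World frame = base frame: x ahead of the robot, y to its left, z up, the work surface at z = 0. Lengths are in m, angles in degrees, forces in N, time in s.
With the tool pointing down it reaches from about 0.375 to 0.9 m from the base axis. Payload 3.1 kg.
Tool frame: the origin (TCP) lies at the very end of the fingers, on their centre line; the grasp point (between the pads) lies behind it (bot.grip_depth is the z of the grasp point in the tool frame, in m); z points along the fingers, y is the direction in which the jaws open and shut (so a half turn about z gives the same grasp; the last joint's range is limited). The gripper opens to 87 mm and grips with 3 to 60 N. Pads are 19 mm wide; open, the fingers measure 117 mm over their backs; the gripper's body (75 mm by 190 mm) begins 51 mm behind the grasp point.
Start: joints at [-81.045, 30.224, 82.088, -0, 67.689, -10.227], TCP at [0.205, -0.59, 0.223] pointing down, gripper open.
Joint ranges: [-176.69, 176.69], [-43.24, 126.21], [12.49, 139.97], [-82, 262], [0, 151.66], [-163.58, 163.58]. Speed limits (degrees/s): [159.86, 159.86, 180, 180, 180, 180].

INTERFACE

Orientations are given as a 3x3 rotation matrix whose columns are the frame's x, y, z axes.
In Python, from rig import bot, vision gives the robot as it stands. The module is installed in compiled form; this text tells all that it offers.
- The arm moves only by the shell command python3 -m jog 'ROWS'. ROWS is JSON, a list of rows, each a list of 3 entries, a list of its own where there are three numbers: the shift along the tool's x, y, z in mm, then the turn, a rotation vector about the tool's x, y, z in degrees, then the closure, from 0 (fully open) to 1 (shut). In form: [[[dx, dy, dz], [wx, wy, wz], fingers], ...]. A call has 1 to 12 rows; each row is the pose to reach, as a shift and turn from the pose commanded when the call began, along the tool's axes at that moment; what a row does not reach only later rows make up. A row lasts 1/12 s, in which the tool goes at most 41.7 mm and 7.16 degrees, less where a joint would pass 70% of its speed; a pose out of reach is approached as far as the arm can. A call with a gripper value outside its range is refused whole. The fingers move at their own pace and stop on an object; the grip force is fixed at half the most. Time passes only in rows, so rows that repeat a pose let the fingers close. It gives the time, the measured TCP pose, the force and the opening at its end, in the units of the state.
- bot.read_state(): the state, without advancing time (a new reading comes with each control period).
- vision.capture(name): name is "scene" or "side" or "wrist"; returns the picture (480x640x3 uint8, red, green, blue); there is no depth.
- vision.camera_info(name): a dict with "intrinsics" (3x3 intrinsics, pixels), "dist" ([k1, k2, p1, p2, k3] as OpenCV has them; the pictures are not rectified), "camera_from_world" (4x4, takes a point from world to camera coordinates); the wrist camera has in their place "mount" (4x4, takes a point from camera to tool coordinates, whose origin is the TCP and whose axes are the flange's). Camera axes: x right, y up, looking along -z (the intrinsics and any distortion apply to the point x, -y, -z); pixel columns grow to the right and rows downward; lengths in m; the calibration is good to about 2 mm. A picture is of the moment at which its call begins: read the wrist's pose just before it. camera_info takes no time and is no camera call.
- bot.hand_in(): hands the job in, once; it reports no verdict.
The state is a dict: "time_s": time; "joint_positions": joint angles; "qvel": joint speeds; "tau": joint torques, N m; "position": TCP position; "tcp_rot": TCP orientation; "force": force on the tool from outside, world axes, zero at the start; "moment": the same for the moment, N m; "opening": opening from 0.0 (shut) to 1.0 (fully open).
Only numpy, scipy, OpenCV 4.12 (cv2) and the standard library are available. Lean on these libraries where they do the work, as an engineer would, in place of code of your own. Each camera call takes 0.05 s, during which the arm holds its last target. There are 200 camera calls.

## Working session

There is one attempt and no reset: what is moved stays moved. The work goes in short steps, Python scripts to look and compute and a shell command to move; the robot and the scene stay as the last step left them, time stands still between calls to the robot, and variables do not carry over. Pictures are saved under pics/ and viewed, about 12 in all and at most 16, crops included, and the job is handed in when it is done.

```bash
mkdir -p pics
python3 - <<'E'
from rig import bot, vision
import cv2,numpy as np
print(bot.grip_depth, bot.read_state())
ims=[]
for n in ("scene","side"):
    im=vision.capture(n); cv2.imwrite(f"pics/{n}0.png",im[:,:,::-1]); i=vision.camera_info(n)
    print(n,np.round(i["intrinsics"],1).tolist(),i["dist"],np.round(i["camera_from_world"],4).tolist())
print(vision.camera_info("wrist"))
E
```

```text
-0.0187 {'time_s': 0.0, 'joint_positions': array([-8.10441101e+01,  3.02780411e+01,  8.21561753e+01, -1.54009746e-03,
        6.76884585e+01, -1.02271688e+01]), 'qvel': array([-0.02889185, -0.07619853, -0.01171383, -0.03553006,  0.03006701,
       -0.01413885]), 'tau': array([ 1.08555818e-03, -4.40039599e+01, -1.76593137e+01,  6.32715784e-02,
        5.82675543e-02, -1.58109542e-04]), 'position': array([ 0.20527384, -0.58955779,  0.22158272]), 'tcp_rot': array([[ 9.44470271e-01,  3.28596683e-01, -3.57874679e-04],
       [ 3.28596685e-01, -9.44467978e-01,  2.11110532e-03],
       [ 3.55701031e-04, -2.11147265e-03, -9.99997708e-01]]), 'force': array([-0.46062749, -0.73077095,  0.19028234]), 'moment': array([-4.12987041e-03,  3.20554262e-02, -5.09121995e-05]), 'opening': 1.0003139241102428}
scene [[435.5, 0.0, 320.8], [0.0, 435.5, 240.9], [0.0, 0.0, 1.0]] [-0.08595429  0.          0.          0.          0.        ] [[-0.8353, 0.5497, -0.012, 0.4451], [-0.444, -0.6615, 0.6044, 0.1926], [0.3243, 0.5101, 0.7966, -1.0979], [0.0, 0.0, 0.0, 1.0]]
side [[481.7, 0.0, 323.6], [0.0, 481.7, 238.1], [0.0, 0.0, 1.0]] [-0.03210569  0.          0.          0.          0.        ] [[-0.9963, -0.0841, 0.0157, 0.5342], [0.0667, -0.6487, 0.7581, -0.0826], [-0.0536, 0.7564, 0.652, -0.865], [0.0, 0.0, 0.0, 1.0]]
{'intrinsics': array([[412.64412516,   0.        , 313.07731671],
       [  0.        , 412.64412516, 235.89434158],
       [  0.        ,   0.        ,   1.        ]]), 'dist': array([-0.0781244,  0.       ,  0.       ,  0.       ,  0.       ]), 'mount': array([[-6.18385049e-05,  9.56448782e-01,  2.91900193e-01,
         8.04761778e-02],
       [ 9.99999963e-01, -1.79733356e-05,  2.70740066e-04,
        -1.37528551e-03],
       [ 2.64195426e-04,  2.91900199e-01, -9.56448746e-01,
        -1.62464518e-01],
       [ 0.00000000e+00,  0.00000000e+00,  0.00000000e+00,
         1.00000000e+00]])}
```

View pics/scene0.png

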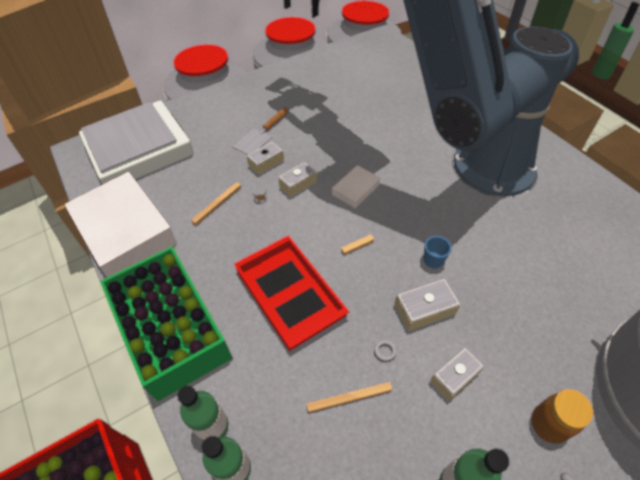

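View pics/side0.png

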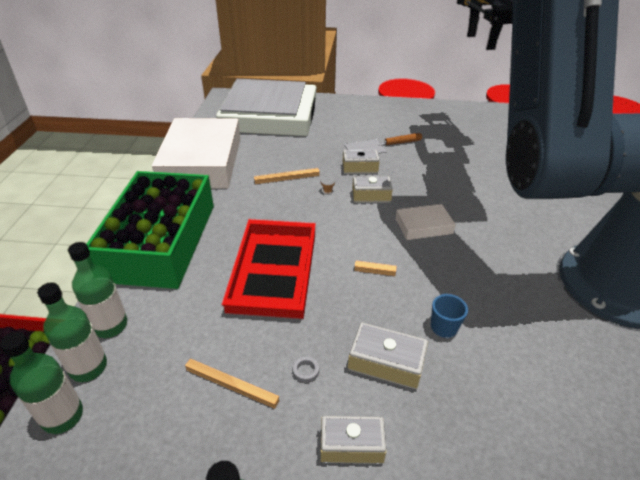

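The scene shows the capped small tins at about (297,177) and (458,372), and the big tin at (428,302). The open tin is at (265,155). The long sticks are at (217,203) and (349,397), the short one at (358,243), and the tray at (292,292). In the side view the same things are at (372,188), (353,440), (388,355), (361,160), (287,176), (232,383), (376,268) and (272,267).

```bash
cat > h.py <<'E'
from rig import bot, vision
import cv2,numpy as np
def cam(name,st=None):
    i=vision.camera_info(name)
    if name=="wrist":
        M=np.eye(4);M[:3,:3]=st["tcp_rot"];M[:3,3]=st["position"];M=M@i["mount"]
    else: M=np.linalg.inv(i["camera_from_world"])
    return i["intrinsics"],i["dist"],M
def rays(c,px):
    u=cv2.undistortPoints(np.asarray(px,float).reshape(-1,1,2),c[0],c[1])[:,0]
    d=np.c_[u[:,0],-u[:,1],-np.ones(len(u))]@c[2][:3,:3].T
    return c[2][:3,3],d
def plane(c,px,z):
    o,d=rays(c,px); return o+d*((z-o[2])/d[:,2])[:,None]
def tri(c1,p1,c2,p2):
    o1,d1=rays(c1,[p1]);o2,d2=rays(c2,[p2]);d1=d1[0];d2=d2[0]
    s=np.linalg.lstsq(np.c_[d1,-d2],o2-o1,rcond=None)[0]
    a=o1+s[0]*d1;b=o2+s[1]*d2; return (a+b)/2,np.linalg.norm(a-b)
def comps(mask,roi,amin):
    x0,y0,x1,y1=roi; m=np.zeros(mask.shape,np.uint8); m[y0:y1,x0:x1]=mask[y0:y1,x0:x1]
    cs,_=cv2.findContours(m,cv2.RETR_EXTERNAL,cv2.CHAIN_APPROX_NONE)
    return sorted([k[:,0] for k in cs if cv2.contourArea(k)>=amin],key=lambda k:-cv2.contourArea(k))
def rect(P): # x,y,long,short,angle of long axis (deg)
    (x,y),(w,h),a=cv2.minAreaRect((np.asarray(P)[:,:2]*1000).astype(np.float32))
    if w<h: w,h,a=h,w,a+90
    return np.round([x,y,w,h,(a+90)%180-90],1)
def wmasks(im):
    hsv=cv2.cvtColor(im,cv2.COLOR_RGB2HSV);H,S,V=cv2.split(hsv)
    return H,S,V
E
python3 - <<'E'
from h import *
R={"scene":dict(tinN=(297,177),tinF=(458,372),big=(428,302),stN=(217,203),stF=(349,397),sh=(358,243)),
"side":dict(tinN=(372,188),tinF=(353,440),big=(388,355),stN=(287,176),stF=(232,383),sh=(376,268))}
C={};cap={}
for n in R:
    im=cv2.cvtColor(cv2.imread(f"pics/{n}0.png"),cv2.COLOR_BGR2RGB);H,S,V=wmasks(im);c=C[n]=cam(n)
    for k,(u,v) in R[n].items():
        if k[0] in"tb":
            m=((V>205)&(S<30)).astype(np.uint8); q=comps(m,(u-20,v-26,u+20,v+16),12)
            cap[n,k]=[ (p.mean(0).round(1),len(p),np.round(cv2.minAreaRect(p)[1],1)) for p in q[:3]]; print(n,k,cap[n,k])
        else:
            m=((S>90)&(H<25)&(V>120)).astype(np.uint8); q=comps(m,(u-55,v-35,u+55,v+35),20); 
            print(n,k,rect(plane(c,q[0],.010)))
    m=((V<70)).astype(np.uint8); t=(292,292) if n=="scene" else (272,267)
    print(n,"pads",[rect(plane(c,q,.008)) for q in comps(m,(t[0]-60,t[1]-60,t[0]+60,t[1]+60),200)])
    m=((H<8)|(H>172))&(S>150); q=comps(m.astype(np.uint8),(t[0]-70,t[1]-70,t[0]+70,t[1]+70),500)[0]
    h=cv2.convexHull(q)[:,0];print(n,"tray outline@30",rect(plane(c,h,.03)))
for k in("tinN","tinF","big"):
    a,b=cap["scene",k],cap["side",k]
    if a and b: print(k,tri(C["scene"],a[0][0],C["side"],b[0][0]))
E
```

```text
scene tinN [(array([296.8, 170.9]), 15, array([4., 6.]))]
scene tinF [(array([460.2, 368.1]), 27, array([10.6,  8.5]))]
scene big [(array([429.2, 296.7]), 23, array([7., 8.]))]
scene stN [ 647.8 -272.1  152.6   19.2   20. ]
scene stF [651.1 269.4 150.3  16.1 -19.1]
scene sh [446.1  11.5  77.5  19.1  -5.6]
scene pads [array([6.288e+02, 7.230e+01, 8.140e+01, 4.720e+01, 2.000e-01]), array([ 6.294e+02, -7.700e+00,  8.080e+01,  4.690e+01,  5.000e-01])]
scene tray outline@30 [630.7  33.6 224.7 134.5 -89.5]
side tinN [(array([372.5, 178.8]), 18, array([4., 7.]))]
side tinF [(array([353.2, 429.3]), 37, array([13., 13.]))]
side big [(array([389.5, 343. ]), 32, array([11.6,  9.4]))]
side stN [ 642.5 -270.   150.1   29.9   19.7]
side stF [648.1 269.4 153.1  18.8 -19.1]
side sh [442.3  12.9  73.9  25.6  -4.7]
side pads [array([6.244e+02, 7.220e+01, 8.490e+01, 4.910e+01, 4.000e-01]), array([ 6.25e+02, -7.70e+00,  8.43e+01,  4.82e+01,  3.00e-01])]
side tray outline@30 [624.   39.8 239.1 133.4 -89.5]
tinN (array([ 0.45124527, -0.22671443,  0.04208645]), np.float64(0.002122575294391193))
tinF (array([0.47108712, 0.34298874, 0.04262087]), np.float64(0.001888003676547605))
big (array([0.42362952, 0.20771609, 0.04701561]), np.float64(0.0018440065767294728))
```

```bash
cat >> h.py <<'E'
from scipy.spatial.transform import Rotation as Ro
def d(x,y,z,yaw,st=None):
    st=st or bot.read_state(); R=st["tcp_rot"]; a=np.radians(yaw)
    T=np.array([[np.cos(a),np.sin(a),0],[np.sin(a),-np.cos(a),0],[0,0,-1]])
    s=R.T@(np.array([x,y,z])-st["position"])*1000
    print("shift",s.round(1).tolist(),"turn",Ro.from_matrix(R.T@T).as_rotvec(degrees=True).round(1).tolist(),"t",round(st["time_s"],2))
def look(tag):
    st=bot.read_state(); im=vision.capture("wrist"); cv2.imwrite(f"pics/{tag}.png",im[:,:,::-1])
    return im,cam("wrist",st)
E
python3 -c "
from h import *
d(.452,-.227,.2,0)"
```

```text
shift [352.2, -261.3, 22.3] turn [-0.1, -0.0, 19.2] t 0.1
```

```bash
python3 -m jog '[[[352,-261,22],[0,0,19.2],0],[[352,-261,22],[0,0,19.2],0],[[352,-261,22],[0,0,19.2],0],[[352,-261,22],[0,0,19.2],0],[[352,-261,22],[0,0,19.2],0],[[352,-261,22],[0,0,19.2],0],[[352,-261,22],[0,0,19.2],0],[[352,-261,22],[0,0,19.2],0],[[352,-261,22],[0,0,19.2],0],[[352,-261,22],[0,0,19.2],0],[[352,-261,22],[0,0,19.2],0],[[352,-261,22],[0,0,19.2],0]]'
python3 -c "
from h import *
look('w1')
d(.452,-.227,.2,0)"
```

```text
time_s: 1.1
position: [0.4533, -0.2237, 0.2]
tcp_rot: [[1.0, 0.005, -0.001], [0.005, -1.0, 0.003], [-0.001, -0.003, -1.0]]
force: [0.1, -0.3, 0.3]
opening: 1.001
shift [-0.6, 1.2, 0.2] turn [-0.0, 0.1, 0.3] t 1.15
```

View pics/w1.png

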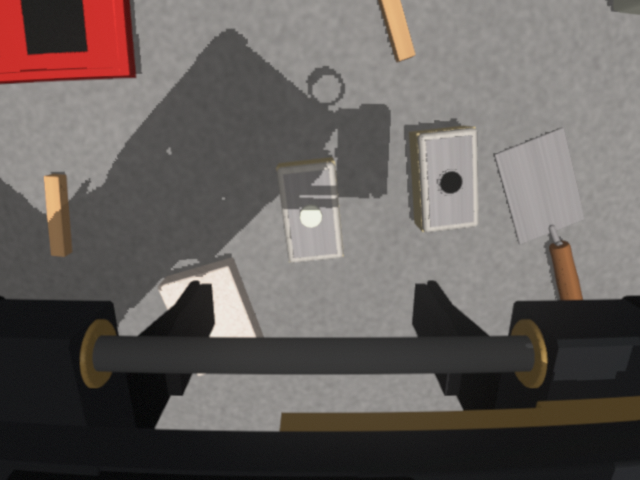

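The wrist view shows the near tin with its cap at (311,216) and top corners at (278,166), (333,162), (341,257) and (290,261). The open tin at (450,180) is clear of where the fingers go.

```bash
python3 -c "
from h import *
st=bot.read_state(); c=cam('wrist',st)
P=plane(c,[(278,166),(333,162),(341,257),(290,261)],.04);print(P.round(4),rect(P),plane(c,[(311,216)],.046), st['position'])
P=plane(c,[(422,137),(475,128),(477,224),(425,230)],.04);print(rect(P))
"
```

```text
[[ 0.4908 -0.1968  0.04  ]
 [ 0.4941 -0.2396  0.04  ]
 [ 0.4157 -0.2477  0.04  ]
 [ 0.412  -0.2052  0.04  ]] [ 453.3 -222.2   79.9   42.9    5.9] [[ 0.45226851 -0.22265425  0.046     ]] [ 0.45262236 -0.22581973  0.2001697 ]
[ 480.5 -332.6   77.3   43.2    7.1]
```

```bash
python3 -c "
from h import *
d(.4525,-.2235,.012,5.7)"
```

```text
shift [0.1, -2.2, 188.2] turn [-0.0, 0.1, -5.4] t 1.15
```

```bash
python3 -m jog '[[[0,-2,60],[0,0,-5.4],0],[[0,-2,100],[0,0,-5.4],0],[[0,-2,140],[0,0,-5.4],0],[[0,-2,165],[0,0,-5.4],0],[[0,-2,180],[0,0,-5.4],0],[[0,-2,188],[0,0,-5.4],0],[[0,-2,188],[0,0,-5.4],0],[[0,-2,188],[0,0,-5.4],1],[[0,-2,188],[0,0,-5.4],1],[[0,-2,188],[0,0,-5.4],1],[[0,-2,188],[0,0,-5.4],1],[[0,-2,188],[0,0,-5.4],1]]'
python3 -c "
from h import *
d(.627,.032-.04,.12,0.3)"
```

```text
time_s: 2.15
position: [0.4527, -0.2265, 0.0137]
tcp_rot: [[0.996, 0.094, 0.002], [0.094, -0.996, -0.001], [0.002, 0.002, -1.0]]
force: [-0.6, 0.3, -0.1]
opening: 0.707
shift [194.2, -201.0, -106.3] turn [0.1, -0.1, 5.1] t 2.15
```

```bash
python3 -m jog '[[[0,0,0],[0,0,0],1],[[0,0,0],[0,0,0],1],[[0,0,0],[0,0,0],1],[[0,0,0],[0,0,0],1],[[0,0,0],[0,0,0],1],[[0,0,0],[0,0,0],1]]'
python3 -c "
from h import *
d(.627,.032-.04,.12,0.3)"
```

```text
time_s: 2.65
position: [0.4519, -0.2256, 0.0129]
tcp_rot: [[0.996, 0.094, -0.0], [0.094, -0.996, 0.001], [-0.0, -0.001, -1.0]]
force: [-0.6, 1.9, 5.4]
opening: 0.529
shift [194.7, -200.2, -107.0] turn [-0.0, 0.0, 5.1] t 2.65
```

```bash
python3 -m jog '[[[0,0,-40],[0,0,0],1],[[0,0,-80],[0,0,0],1],[[0,0,-107],[0,0,0],1],[[195,-200,-107],[0,0,5.1],1],[[195,-200,-107],[0,0,5.1],1],[[195,-200,-107],[0,0,5.1],1],[[195,-200,-107],[0,0,5.1],1],[[195,-200,-107],[0,0,5.1],1],[[195,-200,-107],[0,0,5.1],1],[[195,-200,-107],[0,0,5.1],1],[[195,-200,-107],[0,0,5.1],1],[[195,-200,-107],[0,0,5.1],1]]'
python3 - <<'E'
from h import *
im,c=look('w2'); H,S,V=wmasks(im)
m=(((H<8)|(H>172))&(S>150)).astype(np.uint8)
for q in comps(m,(0,0,640,300),800)[:2]: print(q.min(0),q.max(0),rect(plane(c,q,.03)))
m=(V<60).astype(np.uint8)
for q in comps(m,(0,0,640,300),800)[:4]: print(q.min(0),q.max(0),rect(plane(c,q,.008)))
d(.627,.032-.04,.021,0.3)
E
```

```text
time_s: 3.65
position: [0.6277, -0.0072, 0.1187]
tcp_rot: [[1.0, 0.008, -0.001], [0.008, -1.0, -0.0], [-0.001, 0.0, -1.0]]
force: [0.5, -1.5, -1.9]
opening: 0.529
[ 71 135] [433 299] [639.6  32.8 221.3 108.  -89.4]
[158 170] [249 299] [6.225e+02 6.930e+01 9.410e+01 5.770e+01 4.000e-01]
[277 170] [354 205] [658.   -7.1  51.8  23.7 -89.5]
shift [0.6, -0.4, 97.6] turn [0.0, 0.1, 0.1] t 3.7
```

View pics/w2.png

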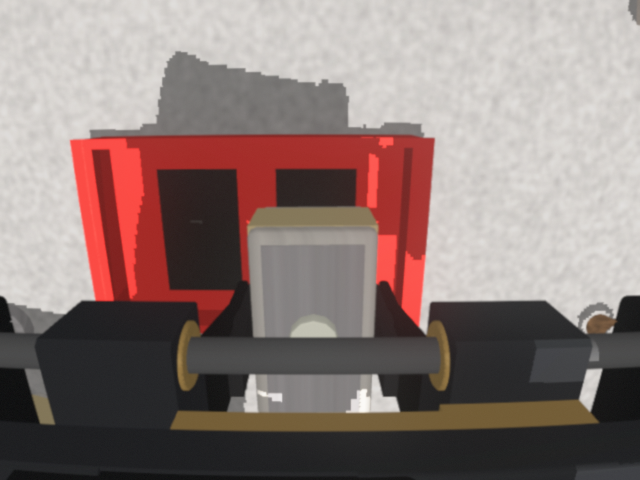

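The wrist view shows the held tin over the right pad. That pad's far edge is at (277–354,170) and the left pad spans (158–240, 170–290). The tray centre comes out at about (0.627, 0.0327), which agrees with the fixed cameras.

```bash
python3 -m jog '[[[0,0,40],[0,0,0],1],[[0,0,70],[0,0,0],1],[[0,0,85],[0,0,0],1],[[0,0,91],[0,0,0],1],[[0,0,94],[0,0,0],1],[[0,0,95],[0,0,0],1],[[0,0,96],[0,0,0],1],[[0,0,96],[0,0,0],1]]'
```

```text
time_s: 4.37
position: [0.6284, -0.0092, 0.0248]
tcp_rot: [[1.0, 0.005, 0.002], [0.005, -1.0, -0.001], [0.002, 0.001, -1.0]]
force: [-0.5, 0.2, -1.1]
opening: 0.528
```

```bash
python3 -m jog '[[[-1,-1,0],[0,0,0],1],[[-1,-1,1],[0,0,0],1],[[-1,-1,2],[0,0,0],1],[[-1,-1,3],[0,0,0],1],[[-1,-1,3],[0,0,0],1]]'
```

```text
time_s: 4.78
position: [0.6264, -0.0076, 0.0205]
tcp_rot: [[1.0, 0.005, -0.0], [0.005, -1.0, 0.0], [-0.0, -0.0, -1.0]]
force: [-0.1, -1.4, -1.3]
opening: 0.524
```

```bash
python3 -m jog '[[[0,0,0.7],[0,0,0],1],[[0,0,1.3],[0,0,0],1],[[0,0,1.3],[0,0,0],1]]'
```

```text
time_s: 5.03
position: [0.6264, -0.0077, 0.0191]
tcp_rot: [[1.0, 0.005, -0.0], [0.005, -1.0, 0.0], [-0.0, -0.0, -1.0]]
force: [-0.2, -0.1, -1.2]
opening: 0.523
```

```bash
python3 -m jog '[[[0,0,0],[0,0,0],0.33],[[0,0,0],[0,0,0],0.33],[[0,0,0],[0,0,0],0.33],[[0,0,0],[0,0,0],0.33],[[0,0,-20],[0,0,0],0.33],[[0,0,-60],[0,0,0],0.33],[[0,0,-100],[0,0,0],0.33],[[0,0,-140],[0,0,0],0],[[0,0,-180],[0,0,0],0]]'
python3 -c "
from h import *
d(.471,.343,.2,0)"
```

```text
time_s: 5.78
position: [0.626, -0.0076, 0.2011]
tcp_rot: [[1.0, 0.005, -0.0], [0.005, -1.0, 0.0], [-0.0, -0.0, -1.0]]
force: [0.4, 0.3, 0.2]
opening: 0.747
shift [-153.3, -351.4, 1.2] turn [-0.0, 0.0, 0.3] t 5.78
```

```bash
python3 -m jog '[[[-153,-351,0],[0,0,0],0],[[-153,-351,0],[0,0,0],0],[[-153,-351,0],[0,0,0],0],[[-153,-351,0],[0,0,0],0],[[-153,-351,0],[0,0,0],0],[[-153,-351,0],[0,0,0],0],[[-153,-351,0],[0,0,0],0],[[-153,-351,0],[0,0,0],0],[[-153,-351,0],[0,0,0],0],[[-153,-351,0],[0,0,0],0],[[-153,-351,0],[0,0,0],0],[[-153,-351,0],[0,0,0],0]]'
python3 -c "
from h import *
im,c=look('w3')
np.save('w3c.npy',c[2])"
```

```text
time_s: 6.78
position: [0.4717, 0.3424, 0.1993]
tcp_rot: [[1.0, 0.007, 0.0], [0.007, -1.0, -0.001], [0.0, 0.001, -1.0]]
force: [1.0, -0.7, -0.5]
opening: 1.0
```

View pics/w3.png

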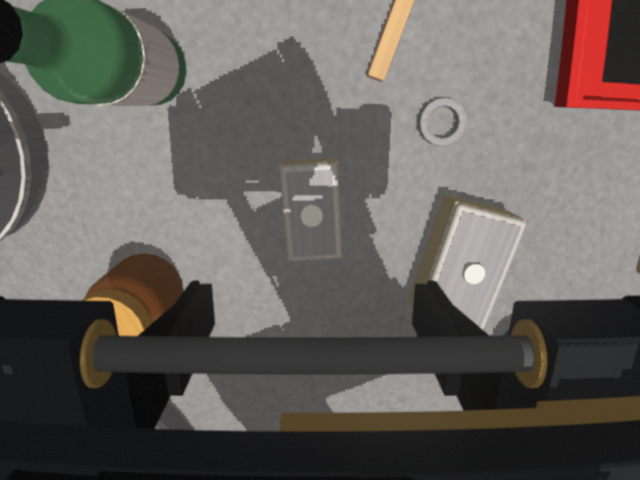

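The far tin's cap is at (311,216) and its top corners are (281,166), (336,163), (341,257) and (290,261). An orange jar stands at lower left, about (120,300), so I'll check its clearance.

Run:
```python
from h import *
st=bot.read_state();c=list(cam('wrist',st));c[2]=np.load('w3c.npy')
P=plane(c,[(281,166),(336,163),(341,257),(290,261)],.04);print(P.round(4),rect(P),plane(c,[(311,216)],.046))
print("jar top scene",plane(cam("scene"),[(540,400),(590,410),(565,395)],.08).round(3), "base",plane(cam("scene"),[(555,440)],.0))
r=rect(P)
d(r[0]/1000,.343,.012,r[4],st)
```

```text
[[0.5102 0.3689 0.04  ]
 [0.5127 0.3262 0.04  ]
 [0.4354 0.3204 0.04  ]
 [0.4316 0.3627 0.04  ]] [472.6 344.5  78.8  42.8   4.6] [[0.47174079 0.34537462 0.046     ]]
jar top scene [[0.421 0.461 0.08 ]
 [0.367 0.52  0.08 ]
 [0.381 0.48  0.08 ]] base [[0.40648085 0.52484936 0.        ]]
shift [0.3, -1.5, 187.3] turn [0.0, -0.0, -4.3] t 6.83
```

```bash
python3 -m jog '[[[0,-1,60],[0,0,-4.3],0.3],[[0,-1,100],[0,0,-4.3],0.3],[[0,-1,140],[0,0,-4.3],0.3],[[0,-1,165],[0,0,-4.3],0.3],[[0,-1,180],[0,0,-4.3],0.3],[[0,-1,187],[0,0,-4.3],0.3],[[0,-1,187],[0,0,-4.3],0.3],[[0,-1,187],[0,0,-4.3],1],[[0,-1,187],[0,0,-4.3],1],[[0,-1,187],[0,0,-4.3],1],[[0,-1,187],[0,0,-4.3],1],[[0,-1,187],[0,0,-4.3],1]]'
python3 -m jog '[[[0,0,0],[0,0,0],1],[[0,0,0],[0,0,0],1],[[0,0,0],[0,0,0],1]]'
python3 -c "
from h import *
d(.627,.0327+.04,.120,0.3)"
```

```text
time_s: 7.83
position: [0.4732, 0.3439, 0.0141]
tcp_rot: [[0.997, 0.08, 0.004], [0.08, -0.997, 0.001], [0.004, -0.001, -1.0]]
force: [1.8, -1.8, 7.2]
opening: 0.526
time_s: 8.08
position: [0.4731, 0.344, 0.0141]
tcp_rot: [[0.997, 0.08, 0.004], [0.08, -0.997, 0.001], [0.004, -0.001, -1.0]]
force: [0.1, -1.8, 7.5]
opening: 0.53
shift [132.0, 282.6, -105.6] turn [-0.1, -0.2, 4.3] t 8.08
```

```bash
python3 -m jog '[[[0,0,-40],[0,0,0],1],[[0,0,-80],[0,0,0],1],[[0,0,-106],[0,0,0],1],[[132,282,-106],[0,0,4.3],1],[[132,282,-106],[0,0,4.3],1],[[132,282,-106],[0,0,4.3],1],[[132,282,-106],[0,0,4.3],1],[[132,282,-106],[0,0,4.3],1],[[132,282,-106],[0,0,4.3],1],[[132,282,-106],[0,0,4.3],1],[[132,282,-106],[0,0,4.3],1],[[132,282,-106],[0,0,4.3],1]]'
python3 -m jog '[[[0,0,0],[0,0,0],1],[[0,0,0],[0,0,0],1],[[0,0,0],[0,0,0],1]]'
python3 -c "
from h import *
im,c=look('w4')
d(.627,.0327+.04,.024,0.3)"
```

```text
time_s: 9.08
position: [0.6291, 0.0681, 0.1187]
tcp_rot: [[1.0, -0.0, 0.004], [-0.0, -1.0, -0.002], [0.004, 0.002, -1.0]]
force: [0.1, 0.8, -1.3]
opening: 0.527
time_s: 9.33
position: [0.6245, 0.0745, 0.1181]
tcp_rot: [[1.0, 0.007, -0.002], [0.007, -1.0, 0.0], [-0.002, -0.001, -1.0]]
force: [0.2, -0.3, -2.6]
opening: 0.526
shift [2.5, 2.0, 94.1] turn [-0.0, 0.1, 0.1] t 9.38
```

View pics/w4.png

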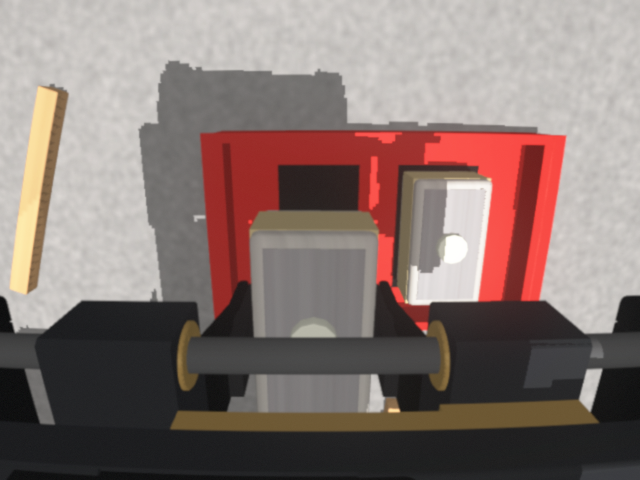

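The first tin is upright on its pad with its cap at (453,248), and the second hangs over the free pad.

```bash
python3 -m jog '[[[2,1,40],[0,0,0],1],[[2,1,70],[0,0,0],1],[[2,1,85],[0,0,0],1],[[2,1,91],[0,0,0],1],[[2,1,94],[0,0,0],1],[[2,1,96],[0,0,0],1],[[2,1,97],[0,0,0],1],[[2,1,97],[0,0,0],1],[[2,1,97],[0,0,0],1],[[2,1,97],[0,0,0],1]]'
```

```text
time_s: 10.22
position: [0.6285, 0.072, 0.0223]
tcp_rot: [[1.0, 0.005, 0.002], [0.005, -1.0, -0.0], [0.002, 0.0, -1.0]]
force: [0.3, -0.2, -1.8]
opening: 0.527
```

```bash
python3 -m jog '[[[-1,0,0.7],[0,0,0],1],[[-1,0,1.4],[0,0,0],1],[[-1,0,1.4],[0,0,0],1],[[-1,0,1.4],[0,0,0],0.34],[[-1,0,1.4],[0,0,0],0.34],[[-1,0,1.4],[0,0,0],0.34],[[-1,0,1.4],[0,0,0],0.34],[[-1,0,-20],[0,0,0],0.34],[[-1,0,-60],[0,0,0],0.34],[[-1,0,-100],[0,0,0],0.34],[[-1,0,-140],[0,0,0],0.3],[[-1,0,-170],[0,0,0],0.3]]'
python3 -c "
from h import *
d(.649,.2694,.2,70.9)
d(.590,.26,.2,70.9)"
```

```text
time_s: 11.22
position: [0.6279, 0.072, 0.1948]
tcp_rot: [[1.0, 0.005, 0.004], [0.005, -1.0, -0.0], [0.004, 0.0, -1.0]]
force: [0.7, 0.0, 0.3]
opening: 0.689
shift [22.1, -197.3, -5.2] turn [0.1, -0.2, -70.6] t 11.22
shift [-36.9, -188.2, -5.4] turn [0.1, -0.2, -70.6] t 11.22
```

```bash
python3 -c "
from h import *
d(.6495,.2694,.06,-19.1)"; python3 -m jog '[[[22,-198,50],[0,0,19.4],0.4],[[22,-198,50],[0,0,19.4],0.4],[[22,-198,50],[0,0,19.4],0.4],[[22,-198,50],[0,0,19.4],0.4],[[22,-198,50],[0,0,19.4],0.4],[[22,-198,50],[0,0,19.4],0.4],[[22,-198,50],[0,0,19.4],0.4],[[22,-198,50],[0,0,19.4],0.4],[[22,-198,50],[0,0,19.4],0.4]]'
python3 -c "
from h import *
look('w5')
d(.6495,.2694,.004,-19.1)"
```

```text
shift [22.1, -197.3, 134.8] turn [-0.0, -0.2, 19.4] t 11.22
time_s: 11.97
position: [0.6481, 0.2687, 0.1416]
tcp_rot: [[0.944, -0.329, 0.0], [-0.329, -0.944, -0.0], [0.0, 0.0, -1.0]]
force: [0.6, -0.5, 0.9]
opening: 0.603
shift [0.8, -1.3, 137.8] turn [0.0, -0.0, -0.1] t 12.02
```

View pics/w5.png

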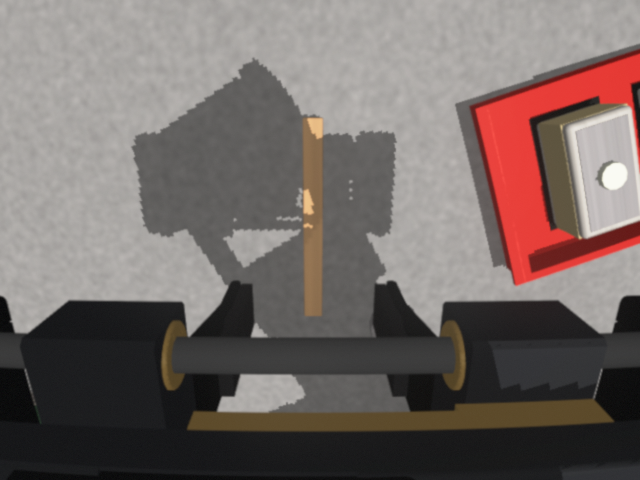

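The stick runs straight along the tool axis between the fingers, at column 313, rows 117–316.

```bash
python3 -c "
from h import *
st=bot.read_state();c=cam('wrist',st);P=plane(c,[(313,117),(313,316)],.014);print(P,P.mean(0),np.linalg.norm(P[0]-P[1]))
d(*P.mean(0)[:2],.004,-19.1)"
```

```text
[[0.7200488  0.2447206  0.014     ]
 [0.57821343 0.29421266 0.014     ]] [0.64913112 0.26946663 0.014     ] 0.15022228383815167
shift [0.4, -1.2, 137.8] turn [0.0, -0.0, -0.1] t 12.02
```

```bash
python3 -m jog '[[[0,0,40],[0,0,0],0.4],[[0,0,80],[0,0,0],0.4],[[0,0,110],[0,0,0],0.4],[[0,0,125],[0,0,0],0.4],[[0,0,133],[0,0,0],0.4],[[0,0,137],[0,0,0],0.4],[[0,0,137],[0,0,0],1],[[0,0,137],[0,0,0],1],[[0,0,137],[0,0,0],1],[[0,0,137],[0,0,0],1],[[0,0,137],[0,0,0],1],[[0,0,137],[0,0,0],1]]'
python3 -m jog '[[[0,0,0],[0,0,0],1],[[0,0,0],[0,0,0],1],[[0,0,0],[0,0,0],1],[[0,0,0],[0,0,0],1],[[0,0,0],[0,0,0],1],[[0,0,0],[0,0,0],1],[[0,0,0],[0,0,0],1]]'
python3 -c "
from h import *
d(.627+.027,.0327,.15,90.3)"
```

```text
time_s: 13.02
position: [0.6483, 0.2704, 0.0052]
tcp_rot: [[0.945, -0.327, 0.001], [-0.327, -0.945, 0.0], [0.001, -0.001, -1.0]]
force: [0.5, -0.8, -0.5]
opening: 0.232
time_s: 13.6
position: [0.648, 0.2703, 0.0048]
tcp_rot: [[0.945, -0.327, 0.0], [-0.327, -0.945, 0.0], [0.0, -0.0, -1.0]]
force: [-1.7, 0.7, 5.7]
opening: 0.156
shift [83.5, 222.5, -145.3] turn [0.0, -0.0, -109.4] t 13.6
```

```bash
python3 -m jog '[[[0,0,-40],[0,0,0],1],[[0,0,-80],[0,0,0],1],[[0,0,-120],[0,0,-5],1],[[83,222,-145],[0,0,-109.4],1],[[83,222,-145],[0,0,-109.4],1],[[83,222,-145],[0,0,-109.4],1],[[83,222,-145],[0,0,-109.4],1],[[83,222,-145],[0,0,-109.4],1],[[83,222,-145],[0,0,-109.4],1],[[83,222,-145],[0,0,-109.4],1],[[83,222,-145],[0,0,-109.4],1],[[83,222,-145],[0,0,-109.4],1]]'
python3 -c "
from h import *
d(.627+.027,.0327,.13,90.3)"
```

```text
time_s: 14.6
position: [0.6534, 0.0317, 0.1485]
tcp_rot: [[0.645, 0.764, -0.001], [0.764, -0.645, 0.0], [-0.0, -0.001, -1.0]]
force: [0.5, 0.8, 0.4]
opening: 0.158
shift [1.2, -0.1, 18.5] turn [-0.0, 0.0, -40.5] t 14.6
```

```bash
python3 -m jog '[[[1,0,15],[0,0,-40.5],1],[[1,0,15],[0,0,-40.5],1],[[1,0,15],[0,0,-40.5],1],[[1,0,15],[0,0,-40.5],1],[[1,0,15],[0,0,-40.5],1],[[1,0,15],[0,0,-40.5],1],[[1,0,15],[0,0,-40.5],1],[[1,0,15],[0,0,-40.5],1]]'
python3 -c "
from h import *
im,c=look('w6')
d(.627+.027,.0327,.055,90.3)"
```

```text
time_s: 15.27
position: [0.6539, 0.0339, 0.1336]
tcp_rot: [[0.0, 1.0, -0.001], [1.0, -0.0, 0.0], [0.0, -0.001, -1.0]]
force: [0.5, 0.4, 0.6]
opening: 0.155
shift [-1.2, 0.0, 78.7] turn [-0.0, -0.0, -0.3] t 15.32
```

View pics/w6.png

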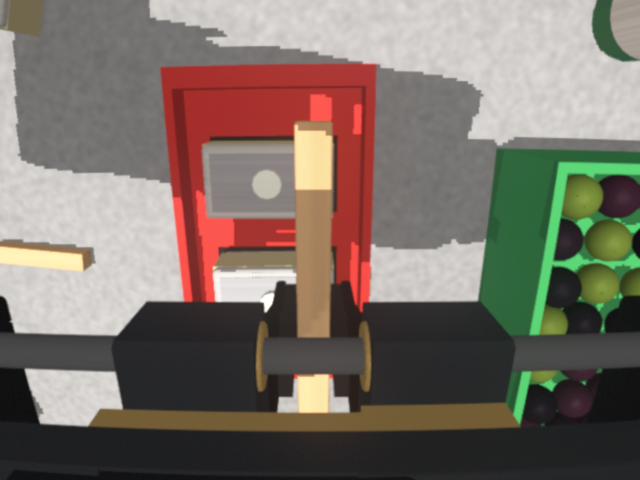

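```bash
python3 -c "
from h import *
a,b=cam('scene'),cam('side')
print(tri(a,(168,251),b,(211,176)))
st=bot.read_state();w=cam('wrist',st)
print(tri(a,(228,342),w,(498,150)), plane(w,[(498,150),(560,165),(515,415)],.08),plane(w,[(483,290)],0))
# caps check
print(plane(w,[(267,184)],.053))
"
```

```text
(array([ 0.79253804, -0.1706939 ,  0.05591249]), np.float64(0.016612697792920995))
(array([0.77588802, 0.08594256, 0.04069703]), np.float64(0.020164812502266826)) [[ 0.7505997   0.09687272  0.08      ]
 [ 0.78610444  0.08954722  0.08      ]
 [ 0.78649017 -0.07347811  0.08      ]] [[ 0.7884025  -0.01951693  0.        ]]
[[0.62615527 0.0737631  0.053     ]]
```

```bash
python3 -m jog '[[[-1,0,30],[0,0,0],1],[[-1,0,55],[0,0,0],1],[[-1,0,70],[0,0,0],1],[[-1,0,76],[0,0,0],1],[[-1,0,78],[0,0,0],1],[[-1,0,79],[0,0,0],1],[[-1,0,80],[0,0,0],1],[[-1,0,80],[0,0,0],1],[[-1,0,80],[0,0,0],1]]'
```

```text
time_s: 16.07
position: [0.655, 0.0329, 0.0554]
tcp_rot: [[-0.002, 1.0, 0.002], [1.0, 0.002, -0.0], [-0.0, 0.002, -1.0]]
force: [-0.4, 0.3, -1.0]
opening: 0.158
```

```bash
python3 -m jog '[[[0,0,1],[0,0,0],1],[[0,0,2],[0,0,0],1],[[0,0,2.5],[0,0,0],1],[[0,0,2.5],[0,0,0],1],[[0,0,2.5],[0,0,0],1]]';python3 -m jog '[[[0,0,0.5],[0,0,0],1],[[0,0,1],[0,0,0],1],[[0,0,1],[0,0,0],1]]'
```

```text
time_s: 16.48
position: [0.6542, 0.033, 0.0517]
tcp_rot: [[-0.002, 1.0, -0.0], [1.0, 0.002, 0.0], [0.0, -0.0, -1.0]]
force: [-0.7, 0.2, -0.4]
opening: 0.156
time_s: 16.73
position: [0.6543, 0.0329, 0.0507]
tcp_rot: [[-0.002, 1.0, 0.0], [1.0, 0.002, -0.0], [-0.0, 0.0, -1.0]]
force: [-0.6, -0.1, 0.3]
opening: 0.156
```

```bash
python3 -m jog '[[[0,0,0],[0,0,0],0.7],[[0,0,0],[0,0,0],0.7],[[0,0,0],[0,0,0],0.7],[[0,0,0],[0,0,0],0.7],[[0,0,0],[0,0,0],0.7],[[0,0,-10],[0,0,0],0.7],[[0,0,-30],[0,0,0],0.7],[[0,0,-60],[0,0,0],0.7],[[0,0,-95],[0,0,0],0.6],[[0,0,-95],[0,0,0],0.4]]'
python3 -c "
from h import *
d(.646,-.271,.14,20)"
```

```text
time_s: 17.57
position: [0.6592, 0.0325, 0.1538]
tcp_rot: [[-0.002, 1.0, 0.014], [1.0, 0.002, -0.002], [-0.002, 0.014, -1.0]]
force: [2.2, -0.1, 0.6]
opening: 0.381
shift [-303.5, -14.1, 14.1] turn [0.8, -0.4, 70.1] t 17.57
```

```bash
python3 -m jog '[[[-303,-9,10],[0,0,70.1],0.4],[[-303,-9,10],[0,0,70.1],0.4],[[-303,-9,10],[0,0,70.1],0.4],[[-303,-9,10],[0,0,70.1],0.4],[[-303,-9,10],[0,0,70.1],0.4],[[-303,-9,10],[0,0,70.1],0.4],[[-303,-9,10],[0,0,70.1],0.4],[[-303,-9,10],[0,0,70.1],0.4],[[-303,-9,10],[0,0,70.1],0.4],[[-303,-9,10],[0,0,70.1],0.4],[[-303,-9,10],[0,0,70.1],0.4],[[-303,-9,10],[0,0,70.1],0.4]]'
python3 -c "
from h import *
im,c=look('w7');H,S,V=wmasks(im);m=((S>90)&(H<25)&(V>60)).astype(np.uint8);q=comps(m,(230,40,400,330),500)
for k in q:print(k.min(0),k.max(0),rect(plane(c,k,.014)))
st=bot.read_state();print(st['position'],st['tcp_rot'][:,0])
d(.646,-.271,.004,20)"
```

```text
time_s: 18.57
position: [0.6459, -0.2702, 0.1362]
tcp_rot: [[0.939, 0.345, 0.0], [0.345, -0.939, -0.0], [0.0, 0.0, -1.0]]
force: [0.8, 0.5, 0.4]
opening: 0.603
[306 121] [326 320] [ 645.9 -270.5  148.3   13.5   19.5]
[ 0.64595189 -0.2698967   0.13617239] [9.38589918e-01 3.45034653e-01 2.30413206e-04]
shift [-0.4, 1.0, 132.2] turn [0.0, -0.0, 0.2] t 18.62
```

View pics/w7.png

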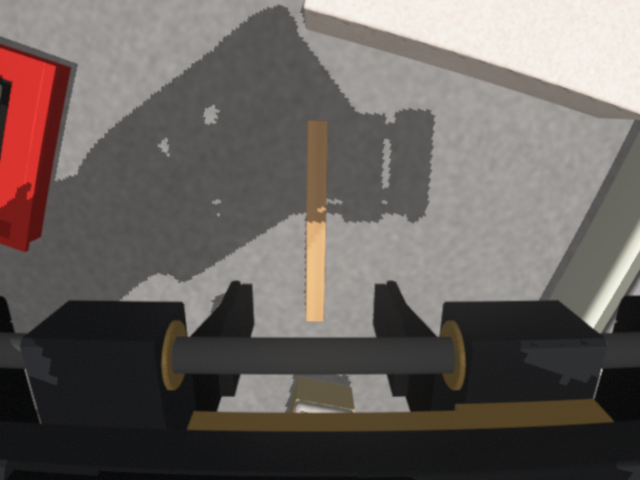

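The second stick is centred at (316,220) between the fingers, measured 148×13.5 mm at (0.646,−0.2705), and its surroundings are clear.

```bash
python3 -m jog '[[[0,1,40],[0,0,0],0.4],[[0,1,80],[0,0,0],0.4],[[0,1,105],[0,0,0],0.4],[[0,1,120],[0,0,0],0.4],[[0,1,128],[0,0,0],0.4],[[0,1,132],[0,0,0],0.4],[[0,1,132],[0,0,0],1],[[0,1,132],[0,0,0],1],[[0,1,132],[0,0,0],1],[[0,1,132],[0,0,0],1],[[0,1,132],[0,0,0],1],[[0,1,132],[0,0,0],1]]'
python3 -m jog '[[[0,0,0],[0,0,0],1],[[0,0,0],[0,0,0],1],[[0,0,0],[0,0,0],1],[[0,0,0],[0,0,0],1],[[0,0,0],[0,0,0],1],[[0,0,0],[0,0,0],1],[[0,0,0],[0,0,0],1]]'
python3 -c "
from h import *
d(.627-.027,.0327,.15,90.3)"
```

```text
time_s: 19.62
position: [0.6466, -0.2713, 0.0046]
tcp_rot: [[0.94, 0.343, 0.001], [0.343, -0.94, -0.001], [0.001, 0.001, -1.0]]
force: [-0.4, -1.6, 0.2]
opening: 0.233
time_s: 20.2
position: [0.6465, -0.2712, 0.0043]
tcp_rot: [[0.94, 0.342, 0.001], [0.342, -0.94, -0.0], [0.0, 0.001, -1.0]]
force: [-0.9, 0.4, 5.0]
opening: 0.156
shift [60.5, -301.4, -145.9] turn [0.0, 0.0, -70.3] t 20.2
```

```bash
python3 -m jog '[[[0,0,-40],[0,0,0],1],[[0,0,-80],[0,0,0],1],[[0,0,-120],[0,0,-5],1],[[60,-301,-146],[0,0,-70.3],1],[[60,-301,-146],[0,0,-70.3],1],[[60,-301,-146],[0,0,-70.3],1],[[60,-301,-146],[0,0,-70.3],1],[[60,-301,-146],[0,0,-70.3],1],[[60,-301,-146],[0,0,-70.3],1],[[60,-301,-146],[0,0,-70.3],1],[[60,-301,-146],[0,0,-70.3],1],[[60,-301,-146],[0,0,-70.3],1]]'
python3 -m jog '[[[60,-301,-146],[0,0,-70.3],1]]' >/dev/null 2>&1 & wait; python3 -c "
from h import *
d(.627-.027,.0327,.15,90.3)"
```

```text
time_s: 21.2
position: [0.5976, 0.0373, 0.1494]
tcp_rot: [[-0.003, 1.0, -0.002], [1.0, 0.003, 0.002], [0.002, -0.002, -1.0]]
force: [-0.2, 0.2, 0.1]
opening: 0.157
shift [-11.6, 32.0, 13.6] turn [0.1, 0.0, 6.8] t 21.28
```

The extra one-row call was a slip, since its shift counts from the new pose and it moved the arm a little off. I'll correct that now, still at height.

```bash
python3 -m jog '[[[0,0,0],[0,0,0],1],[[0,0,0],[0,0,0],1],[[0,0,0],[0,0,0],1]]'; python3 -c "
from h import *
d(.627-.027,.0327,.133,90.3)"
```

```text
time_s: 21.53
position: [0.5631, 0.04, 0.1677]
tcp_rot: [[-0.115, 0.993, 0.001], [0.993, 0.115, -0.0], [-0.0, 0.001, -1.0]]
force: [0.4, 0.4, -0.1]
opening: 0.154
shift [-11.5, 35.8, 34.7] turn [0.1, 0.0, 6.3] t 21.53
```

```bash
python3 -m jog '[[[-11.5,36,35],[0,0,6.3],1],[[-11.5,36,35],[0,0,6.3],1],[[-11.5,36,35],[0,0,6.3],1],[[-11.5,36,35],[0,0,6.3],1],[[-11.5,36,35],[0,0,6.3],1],[[-11.5,36,35],[0,0,6.3],1]]'; python3 -c "
from h import *
look('w8')
d(.627-.027,.0327,.053,90.3)"
```

```text
time_s: 22.03
position: [0.5995, 0.0328, 0.1334]
tcp_rot: [[-0.006, 1.0, 0.0], [1.0, 0.006, -0.0], [-0.0, 0.0, -1.0]]
force: [0.2, 0.4, -0.1]
opening: 0.156
shift [-0.1, 0.4, 80.5] turn [0.0, 0.0, 0.1] t 22.08
```

View pics/w8.png

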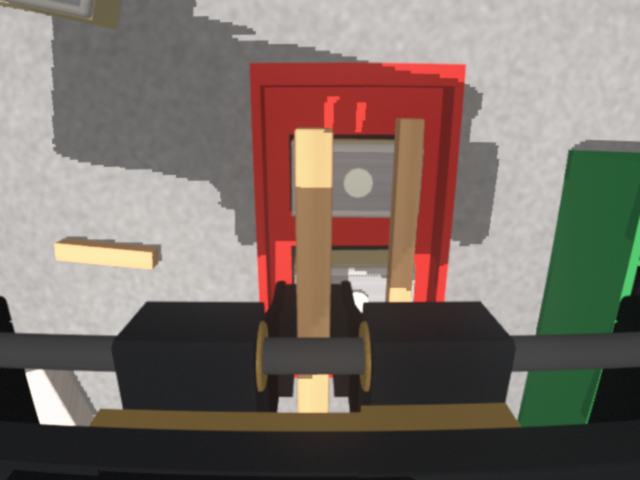

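The first stick lies on both tins at columns 398–424, to the right of the caps. The second hangs at column 314, left of the caps.

```bash
python3 -m jog '[[[0,0,30],[0,0,0],1],[[0,0,55],[0,0,0],1],[[0,0,70],[0,0,0],1],[[0,0,76],[0,0,0],1],[[0,0,79],[0,0,0],1],[[0,0,80],[0,0,0],1],[[0,0,80],[0,0,0],1],[[0,0,80],[0,0,0],1],[[0,0,80],[0,0,0],1],[[0,0,80],[0,0,0],1]]';python3 -m jog '[[[0,0,0.5],[0,0,0],1],[[0,0,1],[0,0,0],1],[[0,0,1.5],[0,0,0],1],[[0,0,1.5],[0,0,0],1],[[0,0,1.5],[0,0,0],1]]'
```

```text
time_s: 22.92
position: [0.6003, 0.0327, 0.0535]
tcp_rot: [[-0.006, 1.0, 0.002], [1.0, 0.006, -0.0], [-0.0, 0.002, -1.0]]
force: [0.5, 0.4, 0.0]
opening: 0.156
time_s: 23.33
position: [0.5997, 0.0328, 0.0511]
tcp_rot: [[-0.006, 1.0, -0.0], [1.0, 0.006, 0.0], [0.0, -0.0, -1.0]]
force: [-0.5, 0.6, -0.4]
opening: 0.16
```

```bash
python3 -m jog '[[[0,0,0.7],[0,0,0],1],[[0,0,0.7],[0,0,0],1],[[0,0,0.7],[0,0,0],0.7],[[0,0,0.7],[0,0,0],0.7],[[0,0,0.7],[0,0,0],0.7],[[0,0,0.7],[0,0,0],0.7],[[0,0,0.7],[0,0,0],0.7],[[0,0,-10],[0,0,0],0.7],[[0,0,-30],[0,0,0],0.7],[[0,0,-60],[0,0,0],0.7],[[0,0,-95],[0,0,0],0.5],[[0,0,-130],[0,0,0],0]]'
python3 -c "
from h import *
d(.424,.207,.2,0)"
```

```text
time_s: 24.33
position: [0.5991, 0.0328, 0.1828]
tcp_rot: [[-0.006, 1.0, -0.001], [1.0, 0.006, 0.0], [0.0, -0.001, -1.0]]
force: [0.3, 0.1, 0.1]
opening: 0.383
shift [175.2, -174.1, -17.0] turn [-0.1, 0.0, 90.3] t 24.33
```

```bash
python3 -m jog '[[[175,-174,-17],[0,0,110],0],[[175,-174,-17],[0,0,110],0],[[175,-174,-17],[0,0,110],0],[[175,-174,-17],[0,0,110],0],[[175,-174,-17],[0,0,110],0],[[175,-174,-17],[0,0,110],0],[[175,-174,-17],[0,0,110],0],[[175,-174,-17],[0,0,110],0],[[175,-174,-17],[0,0,110],0],[[175,-174,-17],[0,0,110],0],[[175,-174,-17],[0,0,110],0],[[175,-174,-17],[0,0,110],0]]'
python3 -c "
from h import *
d(.424,.207,.2,-20)"
```

```text
time_s: 25.33
position: [0.4247, 0.2068, 0.199]
tcp_rot: [[0.996, 0.088, 0.001], [0.088, -0.996, 0.0], [0.001, -0.0, -1.0]]
force: [0.2, 0.1, -1.6]
opening: 0.998
shift [-0.7, -0.2, -1.0] turn [-0.0, -0.1, 25.0] t 25.33
```

```bash
python3 -m jog '[[[0,0,0],[0,0,25],0],[[0,0,0],[0,0,25],0],[[0,0,0],[0,0,25],0],[[0,0,0],[0,0,25],0],[[0,0,0],[0,0,25],0],[[0,0,0],[0,0,25],0]]'
python3 -c "
from h import *
im,c=look('w9');np.save('w9c.npy',c[2])
d(.424,.207,.2,-20)"
```

```text
time_s: 25.83
position: [0.4248, 0.2067, 0.1988]
tcp_rot: [[0.942, -0.334, 0.001], [-0.334, -0.942, 0.0], [0.001, -0.0, -1.0]]
force: [0.6, -0.2, -0.3]
opening: 0.999
shift [-0.8, -0.0, -1.3] turn [-0.0, -0.0, 0.5] t 25.88
```

View pics/w9.png

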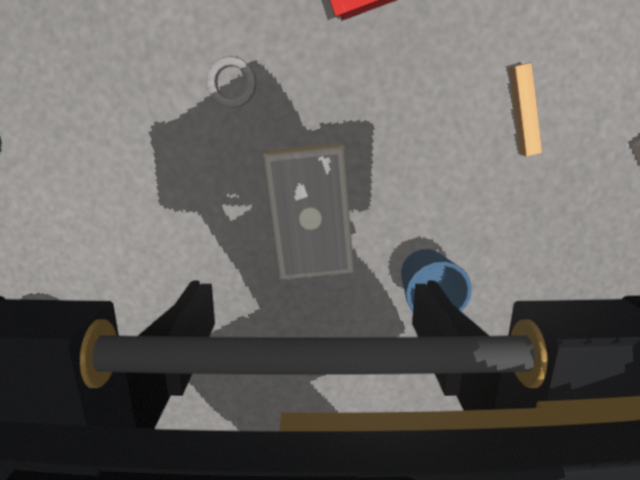

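The big tin's cap is at (310,218) and its top corners are (264,154), (342,147), (353,270) and (281,278). A blue cup stands at (435,280).

Run:
```python
from h import *
st=bot.read_state();c=list(cam('wrist',st));c[2]=np.load('w9c.npy')
P=plane(c,[(264,154),(342,147),(353,270),(281,278)],.044);print(P.round(4),rect(P),plane(c,[(310,218)],.05))
print("cup top",tri(cam("scene"),(437,243),cam("side"),(449,306)),"base c",plane(cam("side"),[(447,325)],.0), plane(c,[(404,285),(470,285)],.05))
r=rect(P)
d(r[0]/1000,r[1]/1000,.012,r[4],st)
```

```text
[[0.4829 0.2271 0.044 ]
 [0.468  0.1695 0.044 ]
 [0.3703 0.1924 0.044 ]
 [0.3835 0.251  0.044 ]] [426.2 209.8 102.3  60.  -13.5] [[0.42528195 0.21041979 0.05      ]]
cup top (array([0.326081  , 0.12249067, 0.04500865]), np.float64(0.003470853817905043)) base c [[0.32243961 0.12548521 0.        ]] [[0.34598741 0.15667428 0.05      ]
 [0.32718154 0.10465303 0.05      ]]
shift [0.2, -3.3, 186.7] turn [-0.0, -0.0, -6.0] t 25.88
```

```bash
python3 -m jog '[[[0,-3,40],[0,0,-6],0],[[0,-3,80],[0,0,-6],0],[[0,-3,120],[0,0,-6],0],[[0,-3,155],[0,0,-6],0],[[0,-3,175],[0,0,-6],0],[[0,-3,184],[0,0,-6],0],[[0,-3,186],[0,0,-6],0],[[0,-3,186],[0,0,-6],1],[[0,-3,186],[0,0,-6],1],[[0,-3,186],[0,0,-6],1],[[0,-3,186],[0,0,-6],1],[[0,-3,186],[0,0,-6],1]]'
python3 -m jog '[[[0,0,0],[0,0,0],1],[[0,0,0],[0,0,0],1],[[0,0,0],[0,0,0],1],[[0,0,0],[0,0,0],1]]'
python3 -c "
from h import *
d(.627,.0327,.16,0.3)"
```

```text
time_s: 26.88
position: [0.4264, 0.2096, 0.0133]
tcp_rot: [[0.972, -0.235, 0.002], [-0.235, -0.972, 0.0], [0.002, -0.001, -1.0]]
force: [0.1, -0.9, 7.7]
opening: 0.709
time_s: 27.22
position: [0.4264, 0.2096, 0.0133]
tcp_rot: [[0.972, -0.235, 0.002], [-0.235, -0.972, 0.0], [0.002, -0.001, -1.0]]
force: [-1.1, -0.5, 7.1]
opening: 0.707
shift [236.9, 124.6, -146.3] turn [-0.0, -0.1, -13.9] t 27.22
```

```bash
python3 -m jog '[[[0,0,-40],[0,0,0],1],[[0,0,-80],[0,0,0],1],[[0,0,-120],[0,0,0],1],[[0,0,-146],[0,0,0],1],[[237,125,-146],[0,0,-13.9],1],[[237,125,-146],[0,0,-13.9],1],[[237,125,-146],[0,0,-13.9],1],[[237,125,-146],[0,0,-13.9],1],[[237,125,-146],[0,0,-13.9],1],[[237,125,-146],[0,0,-13.9],1],[[237,125,-146],[0,0,-13.9],1],[[237,125,-146],[0,0,-13.9],1]]'
python3 -m jog '[[[0,0,0],[0,0,0],1],[[0,0,0],[0,0,0],1],[[0,0,0],[0,0,0],1]]'
python3 -c "
from h import *
im=vision.capture('side');cv2.imwrite('pics/s10.png',cv2.resize(im[130:350,150:440],None,fx=2.5,fy=2.5)[:,:,::-1])
d(.627,.0327,.078,0.3)"
```

```text
time_s: 28.22
position: [0.6312, 0.0276, 0.1581]
tcp_rot: [[1.0, 0.0, 0.006], [0.0, -1.0, -0.002], [0.006, 0.002, -1.0]]
force: [0.3, 0.3, -3.1]
opening: 0.71
time_s: 28.47
position: [0.6246, 0.0333, 0.1576]
tcp_rot: [[1.0, 0.006, -0.003], [0.006, -1.0, 0.001], [-0.003, -0.001, -1.0]]
force: [0.1, 0.2, -2.7]
opening: 0.714
shift [2.2, 0.8, 79.9] turn [-0.0, 0.1, 0.0] t 28.52
```

View pics/s10.png

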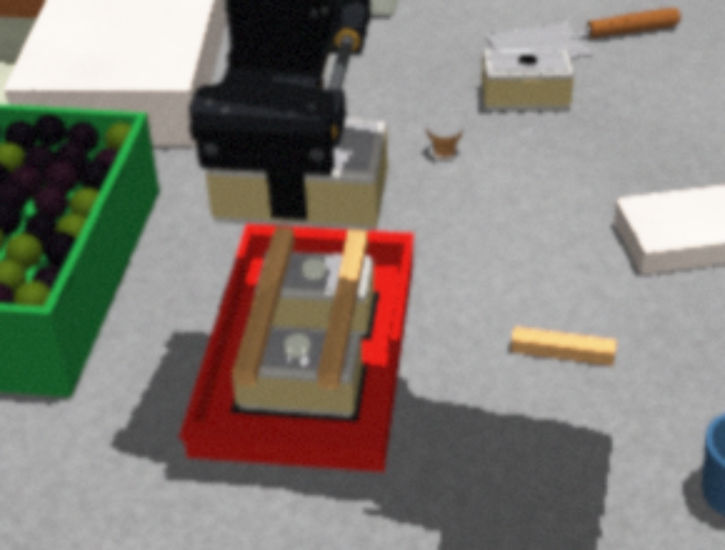

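Both sticks lie across the tins on either side of the caps at (313,268) and (297,347) in the crop, and the big tin hangs level above them.

```bash
python3 -m jog '[[[1.5,0,25],[0,0,0],1],[[1.5,0,45],[0,0,0],1],[[1.5,0,60],[0,0,0],1],[[1.5,0,70],[0,0,0],1],[[1.5,0,76],[0,0,0],1],[[1.5,0,79],[0,0,0],1],[[1.5,0,80],[0,0,0],1],[[1.5,0,80],[0,0,0],1],[[1.5,0,80],[0,0,0],1],[[1.5,0,80],[0,0,0],1]]'
python3 -m jog '[[[0,0,0.5],[0,0,0],1],[[0,0,1],[0,0,0],1],[[0,0,1.5],[0,0,0],1],[[0,0,2],[0,0,0],1],[[0,0,2.5],[0,0,0],1],[[0,0,2.5],[0,0,0],1]]'
```

```text
time_s: 29.35
position: [0.6288, 0.0321, 0.0791]
tcp_rot: [[1.0, 0.005, 0.002], [0.005, -1.0, -0.0], [0.002, 0.0, -1.0]]
force: [0.2, -0.0, -3.2]
opening: 0.707
time_s: 29.85
position: [0.628, 0.0322, 0.0755]
tcp_rot: [[1.0, 0.005, -0.0], [0.005, -1.0, 0.0], [-0.0, -0.0, -1.0]]
force: [0.2, -0.4, -1.7]
opening: 0.711
```

```bash
python3 -m jog '[[[0,0,0.5],[0,0,0],1],[[0,0,1],[0,0,0],1],[[0,0,1.4],[0,0,0],1],[[0,0,1.4],[0,0,0],1]]'
```

```text
time_s: 30.18
position: [0.628, 0.0322, 0.0741]
tcp_rot: [[1.0, 0.005, -0.0], [0.005, -1.0, 0.0], [-0.0, -0.0, -1.0]]
force: [0.3, -1.0, -2.7]
opening: 0.711
```

```bash
python3 -m jog '[[[0,0,0.4],[0,0,0],1],[[0,0,0.8],[0,0,0],1],[[0,0,0.8],[0,0,0],1]]'
```

```text
time_s: 30.43
position: [0.6281, 0.0322, 0.0734]
tcp_rot: [[1.0, 0.005, 0.0], [0.005, -1.0, 0.0], [0.0, -0.0, -1.0]]
force: [0.2, -0.1, -3.0]
opening: 0.707
```

```bash
python3 -m jog '[[[0,0,0.4],[0,0,0],1],[[0,0,0.8],[0,0,0],1],[[0,0,0.8],[0,0,0],1]]'; python3 -m jog '[[[0,0,0.4],[0,0,0],1],[[0,0,0.7],[0,0,0],1],[[0,0,0.7],[0,0,0],1]]'
```

```text
time_s: 30.68
position: [0.6281, 0.0322, 0.0733]
tcp_rot: [[1.0, 0.005, 0.0], [0.005, -1.0, -0.0], [0.0, 0.0, -1.0]]
force: [-2.5, -0.1, 3.4]
opening: 0.713
time_s: 30.93
position: [0.6281, 0.0322, 0.0733]
tcp_rot: [[1.0, 0.005, 0.0], [0.005, -1.0, -0.0], [0.0, 0.0, -1.0]]
force: [-2.6, -0.1, 6.8]
opening: 0.708
```

Contact at z = 0.0733: the upward force rose to 6.8 N. Next I release and retreat.

```bash
python3 -m jog '[[[0,0,-0.7],[0,0,0],1],[[0,0,-0.7],[0,0,0],0.1],[[0,0,-0.7],[0,0,0],0.1],[[0,0,-0.7],[0,0,0],0.1],[[0,0,-0.7],[0,0,0],0.1],[[0,0,-0.7],[0,0,0],0.1],[[0,0,-10],[0,0,0],0.1],[[0,0,-30],[0,0,0],0.1],[[0,0,-60],[0,0,0],0.1],[[0,0,-95],[0,0,0],0.1],[[0,0,-130],[0,0,0],0.1],[[0,0,-130],[0,0,0],0.1]]'
python3 -m jog '[[[-150,100,-130],[0,0,0],0],[[-150,100,-130],[0,0,0],0],[[-150,100,-130],[0,0,0],0],[[-150,100,-130],[0,0,0],0],[[-150,100,-130],[0,0,0],0],[[-150,100,-130],[0,0,0],0],[[-150,100,-130],[0,0,0],0],[[-150,100,-130],[0,0,0],0],[[-150,100,-130],[0,0,0],0],[[-150,100,-130],[0,0,0],0]]'
python3 - <<'E'
from h import *
a=vision.capture('scene');b=vision.capture('side');st=bot.read_state()
im=np.hstack([cv2.resize(a[110:420,190:410],(440,620))[:590,:400],cv2.resize(b[130:350,190:390],(400,440))[:590] if 0 else cv2.copyMakeBorder(cv2.resize(b[130:350,190:390],(400,440)),0,150,0,0,0)])
cv2.imwrite('pics/f.png',im[:,:,::-1])
C={}
for n,i,roi in(("scene",a,(250,210,340,320)),("side",b,(225,190,330,300))):
    H,S,V=wmasks(i)
    for th in (200,180):
        for q in comps(((V>th)&(S<35)).astype(np.uint8),roi,10)[:4]:
            print(n,th,q.mean(0).round(1),cv2.minAreaRect(q)[1])
E
```

```text
time_s: 31.93
position: [0.6332, 0.0318, 0.2106]
tcp_rot: [[1.0, 0.005, 0.016], [0.005, -1.0, -0.002], [0.016, 0.002, -1.0]]
force: [1.0, 0.3, 0.2]
opening: 0.899
time_s: 32.77
position: [0.4789, -0.0677, 0.3306]
tcp_rot: [[1.0, 0.006, -0.002], [0.006, -1.0, 0.001], [-0.002, -0.001, -1.0]]
force: [0.2, 0.4, -0.2]
opening: 1.002
scene 200 [285.8 263.7] (7.0, 9.0)
scene 200 [300.  295.8] (6.0, 8.0)
scene 180 [285.6 276.1] (23.019990921020508, 60.25157165527344)
scene 180 [285.9 263.5] (8.0, 11.0)
scene 180 [300.2 295.9] (6.0, 10.0)
scene 180 [304.  304.8] (2.683281421661377, 15.205260276794434)
side 200 [269.9 225. ] (6.0, 9.0)
side 200 [268.5 267.3] (5.0, 9.0)
side 180 [263.  235.9] (59.184120178222656, 21.80099868774414)
side 180 [269.7 224.6] (7.0, 11.0)
side 180 [268.1 267.2] (6.0, 9.0)
side 180 [265.7 277.4] (21.004291534423828, 2.7160723209381104)
```

View pics/f.png

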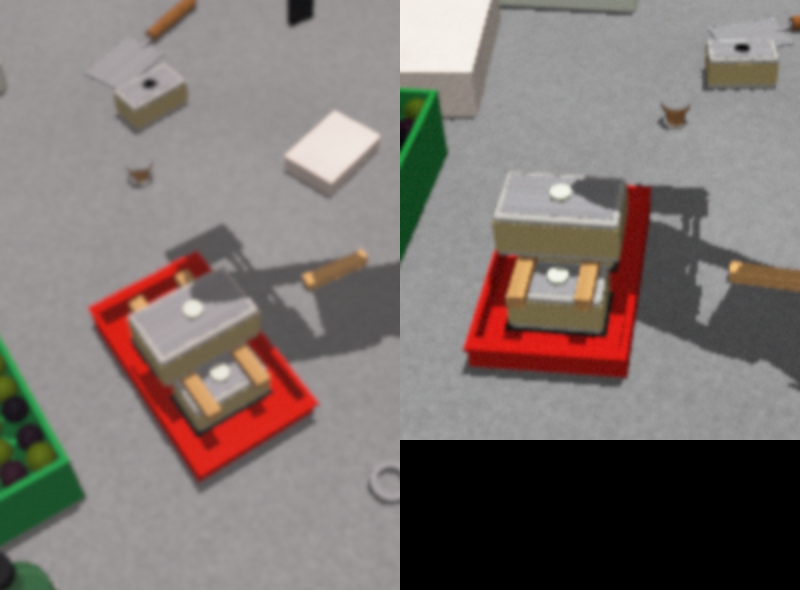

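Both views show the finished stack. The big tin's cap is at (193,309) on the left and (559,191) on the right, level on both sticks, with the open tin and short stick undisturbed. I'll check numerically once more, then hand in.

Run:
```python
from h import *
A,B=cam('scene'),cam('side')
for n,p,q in(("big cap (top .1105)",(285.8,263.7),(269.9,225)),("small cap (.0525)",(300,295.8),(268.5,267.3))):
    P,e=tri(A,p,B,q);print(n,((P-[.627,.0327,0])*1000).round(1),"mm in tray, gap",round(e*1000,1))
im=vision.capture('scene');H,S,V=wmasks(im);q=comps(((S>90)&(H<25)&(V>120)).astype(np.uint8),(330,220,400,270),20);print("short",rect(plane(A,q[0],.01)))
print(bot.hand_in())
```

```text
big cap (top .1105) [ -0.4  -4.  106.1] mm in tray, gap 2.5
small cap (.0525) [-1.7 37.5 47.8] mm in tray, gap 2.2
short [446.   11.8  76.3  20.5  -6.4]
the job is handed in; nothing more can be done
None
```

I packed the tray and handed the job in at about 33 s. The two small capped tins stand on the pads, the two long sticks lie across them, and the big tin sits level on the sticks.

- **Big tin:** the last check with the two fixed cameras put its cap within about 4 mm of the tray centre. The cap height read 106 mm against the roughly 110 mm expected.
- **Small tins:** the only cap visible at the end was about 3 mm from its pad centre. Its height read 48 mm against about 52 mm expected. The other small tin was hidden under the big tin, so I last saw it in place just before setting the big tin down.
- **Left alone:** the short stick is within 1 mm of where it started. The open tin was only checked by eye, and it looks unmoved.
- **Disagreements:** the rays from the two cameras missed each other by 2 to 2.5 mm, close to the stated calibration error.
- **Mistake:** one extra one-row move took the arm about 35 mm sideways while it held the second stick at height. I corrected it before placing the stick, and nothing was touched.

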